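# Find the hidden catch tile of the spice chest

## Task

The drawer of the wooden spice chest has a hidden catch: one of the five identical tiles set flush in the chest's top is really a push button. Feel along the tiles with the fingertips until one gives way, and press that one fully in so that the drawer springs out; do not push or pull the drawer itself. Leave the drawer out, take the hand clear, and leave the regulator weight, salt cellar, funnel and pressure cooker standing where they are.

Things in the scene. Friction and masses are not known exactly. Their poses are not given: they have to be found in the camera images.
- chest: Fixed wooden spice chest, 130 mm (its x) by 370 mm (its y), flat top 85 mm above the counter. Origin on the counter, under the middle of the tile strip; x points to the drawer front, y along the strip, z up; it reaches from y = -155 to +215 mm and x = -65 to +65 mm.
- strip (a point): Middle of the tile strip, on the chest's top face; axes as the chest's. Five identical tiles (white, blue diamond), 64 mm in x by 48 mm in y, centred at y = -100, -50, 0, 50, 100 mm, 2 mm joints, all flush with the wood. Four are rigid; one, another each time and unmarked, is the catch.
- catch (a joint): How far the one push-button tile is pressed in, m: 0 flush with the top, 0.006 fully in. It moves straight down, gives way at about 4 N and stays in where it is left (a push that stops early leaves it part-way; press again).
- drawer: Shallow drawer in the chest, light wood front 344 mm by 54 mm on the +x side of the chest. Origin and axes as the chest's when shut. Linked to the catch: comes out along the chest's +x by 5 mm for each 1 mm the catch is pressed, 30 mm with the catch fully in. Not to be pushed or pulled with the fingers.
- weight: Loose steel pressure regulator weight, 30 mm across, 42 mm high, standing on the plain wooden end of the chest's top, near y = +175 to +190 mm of the chest. Origin at the centre of its underside, z up. Must stay.
- salt: Loose white ceramic salt cellar, 84 mm across, 50 mm high, on the counter. Origin at the centre of its underside, z up. Must stay.
- funnel: Loose aluminium funnel standing mouth down, 100 mm across, 105 mm high, on the counter. Origin at the centre of its underside, z up. Must stay.
- cooker: Loose closed pressure cooker, 226 mm across, 188 mm high, with a black handle reaching 250 mm along its y from its axis. Origin at the centre of its underside, z up. Must stay.
Things that resemble listed ones, but are neither listed nor needed, are in the scene too. What is meant by the salt is not red, and is the smaller of those in its own colour.

How it is judged:
By the outcome, as a careful person would: the job done as asked, in the order asked, and still so for the second after the job is handed in, with the robot touching nothing.
It also fails if it takes over 42 s, if anything falls off the work surface, if the arm or the gripper's body presses on something with over 40 N, if the wrist force passes 120 N, or if a joint passes its speed limit or range.

## Robot

A 6-joint arm with a two-finger parallel gripper is mounted at the origin on the work surface. World frame = base frame: x ahead of the robot, y to its left, z up, the work surface at z = 0. Lengths are in m, angles in rad, forces in N, time in s.
With the tool pointing down it reaches from about 0.35 to 0.975 m from the base axis. Payload 4.9 kg.
Tool frame: the origin (TCP) lies between the finger pads; the fingertips stand 19 mm ahead of it and the grasp point (between the pads) is the TCP; z points along the fingers, y is the line along which they close (so a half turn about z gives the same grasp; the last joint's range is limited). The gripper opens to 85 mm and grips with 20 to 120 N. Pads are 22 mm wide; open, the fingers measure 114 mm over their backs; the gripper's body (76 mm by 85 mm) begins 54 mm behind the grasp point. The pads swing forward as they close: fully open they stand 13 mm farther back than shut.
Start: joints at [1.161, 0.053, 1.613, -0, 1.476, -0.119], TCP at [0.179, 0.599, 0.25] pointing down, gripper open.
Joint ranges: [-3.01, 3.01], [-1.01, 2.22], [0.06, 2.58], [-1.02, 4.17], [0.09, 2.62], [-3.14, 3.14]. Speed limits (rad/s): [2.57, 2.57, 3.14, 3.14, 3.14, 3.14].

## Interface

Orientations are given as a rotation vector (axis times angle).
In Python, from station import ctrl gives the robot as it stands. The module is installed in compiled form; this text tells all that it offers.
- The arm moves only by the tool servo_tool, never from a script. Its argument "increments" is a list that holds one entry, the list of rows, each a list of 5 numbers: the finger opening in cm, from 0 to 8.54, then the shift along the tool's x, y, z in cm, then the turn about the tool's z in degrees. A call has 1 to 5 rows; each row is the pose to reach, as a shift and turn from the pose commanded when the call began, along the tool's axes at that moment; what a row does not reach only later rows make up. A row lasts 1/10 s, in which the tool goes at most 50 mm and 8.59 degrees, less where a joint would pass 70% of its speed; a pose out of reach is approached as far as the arm can. A call with a gripper value outside its range is refused whole. The fingers move at their own pace and stop on an object; "newtons" is the grip in N (left out, the last holds). Time passes only in rows, so rows that repeat a pose let the fingers close. It gives the time, the measured TCP pose, the force, the opening and the grip force at its end, in the units of the state.
- ctrl.get_obs(): the state, without advancing time (a new reading comes with each control period).
- ctrl.get_image(name): name is "scene" or "side" or "wrist"; returns a dict with "img" (384x512x3 uint8, red, green, blue), "fx", "fy", "cx", "cy" (pixels), "rvec" (rotation vector, rad) and "tvec" (3), from world to camera coordinates, as OpenCV has them; the wrist camera has in their place "mount" (4x4, takes a point from camera to tool coordinates, whose origin is the TCP and whose axes are the flange's). Camera axes: x right, y down, z forward; pixel columns grow to the right and rows downward; lengths in m; the calibration is good to about 2 mm. A picture is of the moment at which its call begins: read the wrist's pose just before it. There is no depth.
- ctrl.finish_job(): hands the job in; it is judged then, once.
The state is a dict: "t": time; "q": joint angles; "dq": joint speeds; "effort": joint torques, N m; "tool_pos": TCP position; "tool_rot": TCP orientation; "contact_force": force on the tool from outside, world axes, zero at the start; "wrist_torque": the same for the moment, N m; "opening": finger opening in m; "grip_force": force on a finger pad.
Only numpy, scipy, OpenCV 4.12 (cv2) and the standard library are available. Lean on these libraries where they do the work, as an engineer would, in place of code of your own. Each camera call takes 0.05 s, during which the arm holds its last target. There are 200 camera calls.

## Working session

There is one attempt and no reset: what is moved stays moved. The work goes in short steps, Python scripts to look and compute and a tool call to move; the robot and the scene stay as the last step left them, time stands still between calls to the robot, and variables do not carry over. Pictures are saved under pics/ and viewed, at most 10 in all, crops included, and the job is handed in when it is done.

Besides the shell and the picture viewer there is one more tool, called after ">>>" as a command line: name --argument value ..., lists and objects as JSON in quotes. servo_tool: Moves the arm, as the interface text tells. Its arguments: {"type":"object","properties":{"increments":{"type":"array"},"newtons":{"type":"number"}},"required":["increments"]}

```bash
mkdir -p pics
cat > h.py <<'E'
import numpy as np, cv2
from station import ctrl
def cam(n):
    o=ctrl.get_obs(); d=ctrl.get_image(n)
    K=np.array([[d["fx"],0,d["cx"]],[0,d["fy"],d["cy"]],[0,0,1.]])
    if "mount" in d:
        T=np.eye(4);T[:3,:3]=cv2.Rodrigues(np.array(o["tool_rot"],float))[0];T[:3,3]=o["tool_pos"]
        M=np.linalg.inv(T@np.array(d["mount"]))
        R,t=M[:3,:3],M[:3,3]
    else: R=cv2.Rodrigues(np.array(d["rvec"],float))[0];t=np.array(d["tvec"],float)
    return d["img"],K,R,t
def ray(c,px,z):
    _,K,R,t=c; px=np.atleast_2d(px).astype(float)
    d=(R.T@np.linalg.inv(K)@np.c_[px,np.ones(len(px))].T).T; o=-R.T@t
    return o+d*((z-o[2])/d[:,2])[:,None]
def proj(c,P):
    _,K,R,t=c; return cv2.projectPoints(np.atleast_2d(np.array(P,float)),cv2.Rodrigues(R)[0],t,K,None)[0][:,0]
def save(c,f): cv2.imwrite("pics/"+f,c[0][:,:,::-1])
E
python3 - <<'E'
from h import *
import pickle
a=cam("scene");b=cam("side");pickle.dump((a,b),open("c.pkl","wb"))
im=cv2.resize(a[0],(800,600));cv2.imwrite("pics/a.png",im[:,:,::-1])
im=cv2.resize(b[0],(800,600));cv2.imwrite("pics/b.png",im[:,:,::-1])
print(ctrl.get_obs())
E
```

```text
{'t': 0.1, 'q': array([ 1.16100983e+00,  5.32921579e-02,  1.61415824e+00, -2.82372334e-05,
        1.47600210e+00, -1.19023166e-01]), 'dq': array([ 0.00011343,  0.00072598, -0.00274438,  0.0014461 , -0.00035364,
       -0.00034553]), 'effort': array([ 3.93420328e-05, -3.94901025e+01, -3.71364641e+01, -8.62948787e-05,
        3.95927054e-03,  1.40644948e-05]), 'tool_pos': array([0.17898494, 0.59826968, 0.24918419]), 'tool_rot': array([-4.55051910e-01, -3.10799629e+00,  2.83102994e-03]), 'contact_force': array([-0.1700716 , -0.51937098, -0.72398538]), 'wrist_torque': array([-0.03825314,  0.01009074, -0.02687272]), 'grip_force': 0.0, 'opening': 0.08547107624171102}
```

View pics/a.png

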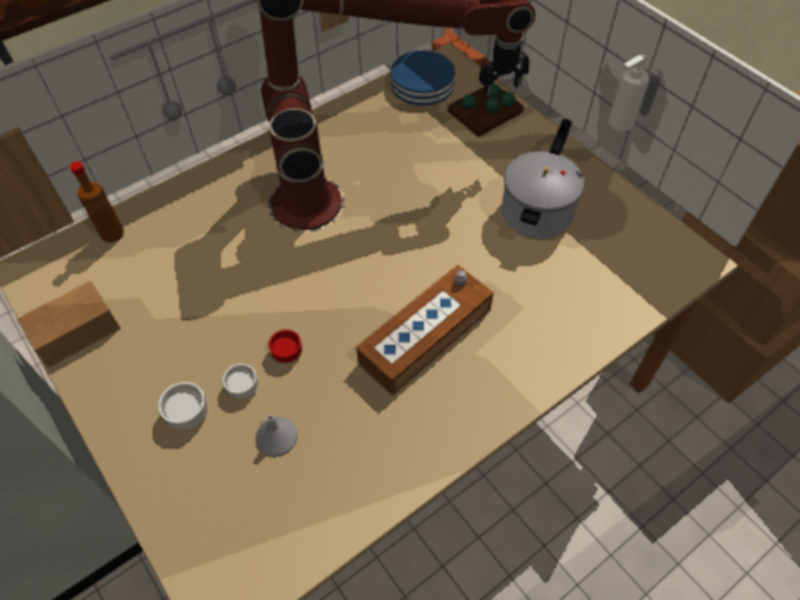

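View pics/b.png

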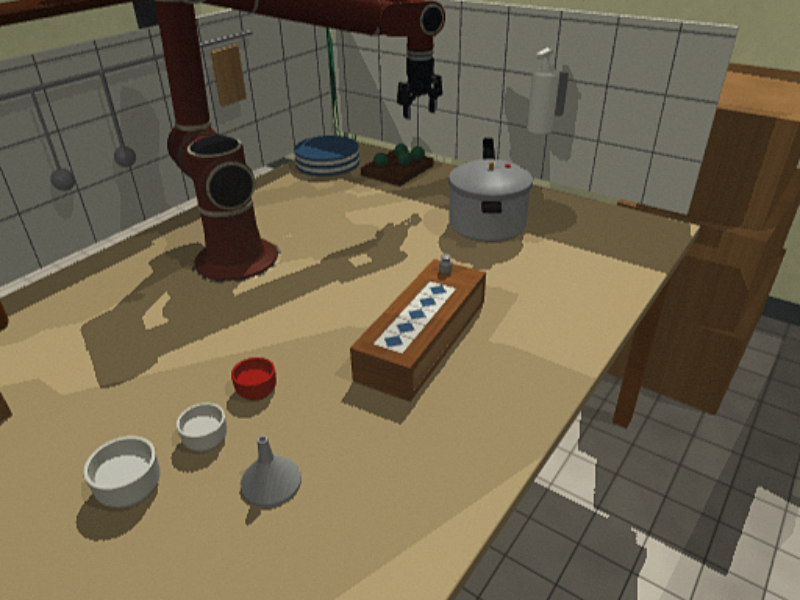

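The scene picture shows the chest with its tile strip at about (418,327) and the weight at (460,278). The cooker is at (542,193), the funnel at (277,435) and the arm is at the upper right. There are three bowls: red (285,345), large white (183,405) and small white (240,380). The small white one is the salt, being not red and the smaller of the whites. I only need to stay away from it, so I'm measuring the tiles now.

```bash
cat > m.py <<'E'
from h import *
def tiles(c,box=None,amin=15):
    hsv=cv2.cvtColor(c[0],cv2.COLOR_RGB2HSV)
    m=cv2.inRange(hsv,(95,80,40),(125,255,255))
    if box: 
        k=np.zeros_like(m);x0,y0,x1,y1=box;k[y0:y1,x0:x1]=255;m&=k
    n,_,s,ce=cv2.connectedComponentsWithStats(m)
    i=[j for j in range(1,n) if s[j,4]>amin]
    return ce[i],s[i,4]
E
python3 - <<'E'
from m import *
import pickle
a,b=pickle.load(open("c.pkl","rb"))
for c,box in((a,(230,180,310,235)),(b,(235,175,300,235))):
    ce,ar=tiles(c,box,10);P=ray(c,ce,.085);print(ce.round(1),ar,P.round(4))
    P=P[np.argsort(P[:,1])];d=P[-1]-P[0];print(np.linalg.norm(d),np.degrees(np.arctan2(d[1],d[0])),P.mean(0))
# weight, cooker rough
print(ray(a,[[460*.64,284*.64]],.085),ray(a,[[542*.64,165*.64]],.17),ray(b,[[490*.64,172*.64]],.18),ray(a,[[565*.64,122*.64]],.15))
E
```

```text
[[284.5 193.5]
 [276.  200.9]
 [267.5 208. ]
 [258.5 215.5]
 [249.  223. ]] [24 33 30 36 35] [[ 0.5863  0.0645  0.085 ]
 [ 0.5936  0.0146  0.085 ]
 [ 0.5997 -0.0334  0.085 ]
 [ 0.6058 -0.0831  0.085 ]
 [ 0.6107 -0.1332  0.085 ]]
0.19915909083604227 97.02263758303945 [ 0.59921429 -0.03413318  0.085     ]
[[279.6 185.2]
 [273.3 192.8]
 [266.2 200.8]
 [259.1 209.1]
 [251.2 218. ]] [31 34 37 40 45] [[ 0.5869  0.0662  0.085 ]
 [ 0.594   0.0161  0.085 ]
 [ 0.5999 -0.0337  0.085 ]
 [ 0.6063 -0.0829  0.085 ]
 [ 0.6121 -0.1327  0.085 ]]
0.20046546481747554 97.23471707217263 [ 0.59984627 -0.03339451  0.085     ]
[[0.56539162 0.13422242 0.085     ]] [[0.43040764 0.54194331 0.17      ]] [[0.47992321 0.48531006 0.18      ]] [[0.32698201 0.7394339  0.15      ]]
```

The tile spacing measures 50 mm in both views and the two agree to about 1 mm. The strip centre is at (0.5995,-0.034) and the chest's y axis points at 97.1°. I'm travelling raised, with the fingers shut, to above the tile at y=+100.

>>> servo_tool --increments '[[[0,0,0,-4.5,0],[0,-3.6,-2.6,-6,0],[0,-7.2,-5.2,-6,0],[0,-10.8,-7.8,-6,0],[0,-14.4,-10.4,-6,0]]]' --newtons 20

```text
t: 0.6
tool_pos: [0.2878, 0.4563, 0.31]
tool_rot: [-0.454, -3.109, 0.001]
contact_force: [0.5, -0.2, -0.3]
opening: 0.0123
grip_force: 0.0
```

>>> servo_tool --increments '[[[0,-3.6,-2.6,0,0],[0,-7.2,-5.2,0,0],[0,-10.8,-7.8,0,0],[0,-14.4,-10.4,0,0],[0,-18,-13,0,0]]]'

```text
t: 1.1
tool_pos: [0.423, 0.28, 0.3099]
tool_rot: [-0.455, -3.108, 0.0]
contact_force: [1.0, 2.0, -0.1]
opening: -0.0004
grip_force: 0.0
```

>>> servo_tool --increments '[[[0,-3.6,-2.6,1,-6],[0,-7.2,-5.2,3,-12],[0,-10.8,-7.8,6,-18],[0,-14.4,-10.4,9,-24],[0,-18,-13,12,-24]]]'

```text
t: 1.6
tool_pos: [0.5528, 0.111, 0.195]
tool_rot: [0.203, -3.135, -0.0]
contact_force: [1.5, -0.4, 0.8]
opening: 0.0001
grip_force: 0.0
```

```bash
cat > w.py <<'E'
from m import *
def state():
    o=ctrl.get_obs();R=cv2.Rodrigues(np.array(o["tool_rot"],float))[0];p=np.array(o["tool_pos"])
    print("t",round(o["t"],2),"pos",p.round(4),"F",np.round(o["contact_force"],1),"open",round(o["opening"],4),"y-axis deg",np.degrees(np.arctan2(R[1,1],R[0,1])).round(1))
    return p,R
C=np.array([.5996,-.0338]);a=np.radians(97.1);Y=np.array([np.cos(a),np.sin(a)])
def togo():
    p,R=state()
    for y in(.1,.05,0,-.05,-.1):
        print(y,(R.T@(np.r_[C+Y*y,.104]-p)*100).round(2))
E
python3 - <<'E'
from w import *
togo()
c=cam("wrist");save(c,"w1.png")
ce,ar=tiles(c,None,60);print(ce.round(),ar,ray(c,ce,.085).round(4))
E
```

```text
t 1.6 pos [0.5528 0.111  0.195 ] F [ 1.5 -0.4  0.8] open 0.0001 y-axis deg 97.4
0.1 [-2.83 -4.96  9.1 ]
0.05 [-2.8  -9.96  9.09]
0 [ -2.78 -14.96   9.09]
-0.05 [ -2.75 -19.96   9.09]
-0.1 [ -2.72 -24.96   9.09]
[[ 59. 234.]
 [123. 234.]
 [188. 234.]
 [  6. 237.]] [1196 1189 1191  394] [[ 0.6011 -0.0363  0.085 ]
 [ 0.5947  0.0136  0.085 ]
 [ 0.5885  0.0633  0.085 ]
 [ 0.6091 -0.0768  0.085 ]]
```

The wrist view agrees to about 2 mm. I'm moving over the +100 tile and going down close to it.

>>> servo_tool --increments '[[[0,-2.4,-4,1,0],[0,-2.6,-4.8,4,0],[0,-2.6,-4.8,7,0],[0,-2.6,-4.8,8,0],[0,-2.6,-4.8,8,0]]]'

```text
t: 2.15
tool_pos: [0.5824, 0.0684, 0.1139]
tool_rot: [0.201, -3.13, -0.001]
contact_force: [-0.2, 0.6, -0.0]
opening: 0.0001
grip_force: 0.0
```

Run:
```python
from w import *
togo()
```

```text
t 2.15 pos [0.5824 0.0684 0.1139] F [-0.2  0.6 -0. ] open 0.0001 y-axis deg 97.3
0.1 [-0.45 -0.36  0.99]
0.05 [-0.43 -5.36  0.98]
0 [ -0.41 -10.36   0.98]
-0.05 [ -0.39 -15.36   0.98]
-0.1 [ -0.37 -20.36   0.97]
```

>>> servo_tool --increments '[[[0,-0.4,-0.3,0.4,0],[0,-0.4,-0.3,0.6,0],[0,-0.4,-0.3,0.8,0],[0,-0.4,-0.3,0.9,0],[0,-0.4,-0.3,0.9,0]]]'

```text
t: 2.65
tool_pos: [0.5886, 0.066, 0.1077]
tool_rot: [-0.201, 3.135, -0.0]
contact_force: [-1.0, -1.0, 0.2]
opening: 0.0002
grip_force: 0.0
```

>>> servo_tool --increments '[[[0,0,0,0.1,0],[0,0,0,0.1,0]]]'

```text
t: 2.85
tool_pos: [0.5884, 0.0659, 0.1063]
tool_rot: [0.201, -3.135, 0.0]
contact_force: [-0.7, -0.6, -1.3]
opening: 0.0003
grip_force: 0.0
```

>>> servo_tool --increments '[[[0,0,0,0.1,0],[0,0,0,0.2,0],[0,0,0,0.2,0]]]'

```text
t: 3.15
tool_pos: [0.5884, 0.0659, 0.1042]
tool_rot: [0.201, -3.135, 0.0]
contact_force: [-0.3, -0.8, 0.1]
opening: -0.0001
grip_force: 0.0
```

>>> servo_tool --increments '[[[0,0,0,0.1,0],[0,0,0,0.1,0]]]'

```text
t: 3.35
tool_pos: [0.5885, 0.0658, 0.104]
tool_rot: [0.201, -3.135, 0.0]
contact_force: [-3.3, 0.5, 4.2]
opening: 0.0002
grip_force: 2.4
```

Contact at z=0.104, as expected. I'm pressing a bit more.

>>> servo_tool --increments '[[[0,0,0,0.1,0],[0,0,0,0.1,0],[0,0,0,0.1,0]]]'

```text
t: 3.65
tool_pos: [0.5886, 0.0658, 0.104]
tool_rot: [0.201, -3.135, 0.0]
contact_force: [-4.5, -0.2, 10.1]
opening: -0.0004
grip_force: 4.8
```

Rigid at 10 N. On to the +50 tile.

>>> servo_tool --increments '[[[0,0,0,-0.8,0],[0,0,-2.5,-0.8,0],[0,0,-5,-0.8,0],[0,0,-5,-0.5,0],[0,0,-5,-0.2,0]]]'

```text
t: 4.15
tool_pos: [0.595, 0.0161, 0.1042]
tool_rot: [-0.199, 3.135, 0.001]
contact_force: [-0.3, -0.3, -0.8]
opening: -0.0002
grip_force: 0.0
```

>>> servo_tool --increments '[[[0,0,0,0.1,0],[0,0,0,0.2,0],[0,0,0,0.2,0],[0,0,0,0.2,0]]]'

```text
t: 4.55
tool_pos: [0.5949, 0.0166, 0.1025]
tool_rot: [-0.202, 3.135, -0.0]
contact_force: [-1.2, -0.6, 2.0]
opening: 0.0
grip_force: 1.2
```

z has dropped 1.5 mm below the surface at low force, so this looks like the catch. I'll keep pressing in small steps.

>>> servo_tool --increments '[[[0,0,0,0.1,0],[0,0,0,0.2,0],[0,0,0,0.3,0],[0,0,0,0.3,0]]]'

```text
t: 4.95
tool_pos: [0.5948, 0.0166, 0.0991]
tool_rot: [0.201, -3.135, -0.001]
contact_force: [0.1, 0.1, 2.5]
opening: -0.0002
grip_force: 1.0
```

>>> servo_tool --increments '[[[0,0,0,0.1,0],[0,0,0,0.2,0],[0,0,0,0.3,0],[0,0,0,0.3,0]]]'

```text
t: 5.35
tool_pos: [0.5949, 0.0166, 0.0979]
tool_rot: [0.201, -3.134, -0.001]
contact_force: [-6.0, 1.3, 11.4]
opening: 0.0
grip_force: 5.7
```

It bottomed out at 6.1 mm. One firm hold, then I'll lift clear.

>>> servo_tool --increments '[[[0,0,0,0.1,0],[0,0,0,0.1,0],[0,0,0,0.1,0]]]'

```text
t: 5.65
tool_pos: [0.595, 0.0166, 0.0979]
tool_rot: [0.201, -3.134, -0.001]
contact_force: [-8.7, 2.5, 15.9]
opening: 0.0001
grip_force: 7.9
```

>>> servo_tool --increments '[[[0,0,0,-1,0],[0,0,0,-3,0],[0,0,0,-7,0],[0,0,0,-12,0],[0,0,0,-15,0]]]'

```text
t: 6.15
tool_pos: [0.5961, 0.016, 0.2492]
tool_rot: [-0.201, 3.13, -0.002]
contact_force: [-0.2, 0.1, 0.3]
opening: -0.0001
grip_force: 0.0
```

>>> servo_tool --increments '[[[0,0,0,0,0],[0,0,0,0,0]]]'

```text
t: 6.35
tool_pos: [0.5952, 0.0161, 0.2457]
tool_rot: [-0.201, 3.134, -0.001]
contact_force: [-0.6, -0.0, -0.0]
opening: -0.0002
grip_force: 0.0
```

Run:
```python
from w import *
state()
c=cam("side");d=cam("scene")
im=cv2.resize(c[0][150:320,40:340],(800,453));cv2.imwrite("pics/e.png",im[:,:,::-1])
import pickle;a,b=pickle.load(open("c.pkl","rb"))
for n,x,y in(("scene",a,d),("side",b,c)):
    m=(cv2.absdiff(x[0],y[0]).max(2)>25).astype(np.uint8)
    _,_,s,_=cv2.connectedComponentsWithStats(m);print(n,[r.tolist() for r in s[1:] if r[4]>25])
```

```text
t 6.35 pos [0.5952 0.0161 0.2457] F [-0.6 -0.  -0. ] open -0.0002 y-axis deg 97.3
scene [[111, 0, 244, 206, 17332], [382, 41, 22, 62, 566], [359, 95, 18, 6, 55], [184, 103, 17, 12, 63], [120, 181, 198, 118, 5219], [266, 193, 20, 17, 98], [241, 217, 26, 25, 286]]
side [[70, 0, 232, 321, 23188], [123, 0, 15, 5, 30], [322, 56, 27, 56, 848], [348, 93, 4, 22, 63], [113, 107, 14, 27, 195], [156, 114, 84, 18, 472], [121, 141, 9, 7, 36], [51, 154, 81, 95, 2633], [264, 183, 54, 86, 1091], [262, 187, 23, 14, 139], [245, 210, 28, 26, 326]]
```

View pics/e.png

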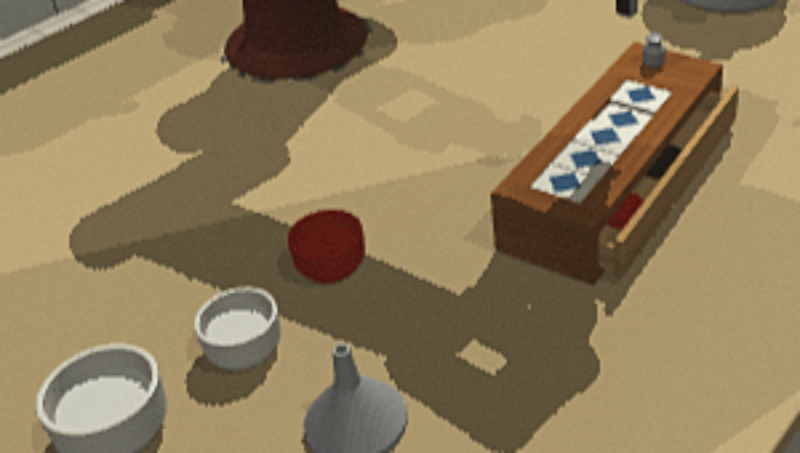

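The crop shows the drawer out along the chest's front at about (680,170), and the second tile is recessed at (622,120). The weight (653,50), salt (238,328) and funnel (355,400) are all standing. The hand is clear, so I'm handing in.

```bash
python3 -c "
from station import ctrl
print(ctrl.finish_job())"
```

```text
the job is handed in; nothing more can be done
None
```

The catch was the tile at y = +50 mm: I pressed it in about 6.1 mm until it stopped, the drawer sprang out, and I handed the job in at about 6.5 s with the hand clear; the weight, salt cellar and funnel stand as they were, and nothing came near the cooker.

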